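# Tare the silversmith's bench scale

## Task

On the bench scale, push the sliding dust cover with a fingertip right across to its stop so that it lies over the square well and the round well is open. Then reach the closed fingertips into the round well, press the sunken tare key all the way down and keep it down for about a second, and draw out again so that the key springs back. Push and press only: do not press the key in the square well, and leave the goblet on the pan and the things standing round the scale where they are.

Things in the scene. Friction and masses are not known exactly. Their poses are not given: they have to be found in the camera images.
- scale: Grey bench scale, fixed, 230 mm (x) by 330 mm (y), turned up to 20 degrees. Origin: centre of its underside. Its -y half is the key console: flat top 65 mm above the bench, y -165 to -5, with two wells flush in that top at x = +50 and -50, y = -85; which is where changes. Its +y half carries a round steel pan, 148 mm across, top 65 mm up, centred at (0, +85).
- cover_top (a point): Centre of the top of the sliding dust cover: flat white plate 92 mm long (scale's x), 96 mm wide (y), too big to pinch; it fills 1 to 13 mm above the console top. Slides along the scale's x between two rails (4 mm wide, 9 mm high, centred 51.5 mm either side of its middle, 196 mm long). Push it by its end face; friction about 1.5 N; stays where left.
- cover (a joint): Position of the cover along the scale's x, m: -0.05 (stop, exactly over the well at x = -50 mm) to +0.05 (stop, exactly over the well at x = +50 mm). It starts near the middle, half over both.
- round_well_rim (a point): Centre of the mouth of the round well, 49 mm in diameter, in a bare metal insert flush with the console top (65 mm above the bench). Straight walls; the tare key lies sunken in it.
- square_well_rim (a point): Centre of the mouth of the square well, 47 by 47 mm, in a bare metal insert flush with the console top; same height. Holds the calibration key, not to be pressed.
- tare_key_top (a point): Centre of the top of the tare key: black round key 34 mm across, at the bottom of the round well, 22 mm below the rim when up. Moves straight down.
- tare_key (a joint): Travel of the tare key, m: 0 up, 0.006 fully down; spring, begins to move at 1.5 N and needs 5 N to reach the bottom; springs back when let go.
- cal_key (a joint): Travel of the square calibration key (32 by 32 mm, black, 22 mm below the rim of the square well), m: 0 up, 0.006 down, same spring. Stay at 0.
- goblet: Loose silver goblet standing on the pan, 100 mm tall, 74 mm across the rim; origin at the centre of its foot. Bystander.
- jar: Loose lidded polish jar, 66 mm across, 85 mm tall, on the bench on the console's outer (-y) side of the scale; origin at the centre of its underside. Bystander.
- brush_pot: Loose white pot, 80 mm across, 90 mm tall, with brushes standing up to about 230 mm high, on the bench on the pan's (+y) side; origin at the centre of its underside. Bystander.
- silver_plate: Loose silver plate, 150 mm across, 14 mm high, on the bench beyond the scale (+x side); origin at the centre of its underside. Bystander.

How it is judged:
By the outcome, as a careful person would: the job done as asked, in the order asked, and still so for the second after the job is handed in, with the robot touching nothing.
It also fails if it takes over 42 s, if anything falls off the work surface, if the arm or the gripper's body presses on something with over 40 N, if the wrist force passes 120 N, or if a joint passes its speed limit or range.

## Robot

A 7-joint arm with a two-finger parallel gripper is mounted at the origin on the work surface. World frame = base frame: x ahead of the robot, y to its left, z up, the work surface at z = 0. Lengths are in m, angles in rad, forces in N, time in s.
With the tool pointing down it reaches from about 0.4 to 0.85 m from the base axis. Payload 10.4 kg.
Tool frame: the origin (TCP) lies midway between the tips of the shut fingers; the grasp point (between the pads) lies 19 mm behind it (manip.grasp_offset is the distance from the TCP to the grasp point, in m); z points along the fingers, y is the line along which they close (so a half turn about z gives the same grasp; the last joint's range is limited). The gripper opens to 85 mm and grips with 20 to 120 N. Pads are 22 mm wide; open, the fingers measure 114 mm over their backs; the gripper's body (76 mm by 85 mm) begins 54 mm behind the grasp point. The pads swing forward as they close: fully open they stand 13 mm farther back than shut.
Start: joints at [-1.246, 0.332, -0.065, 1.46, 0.022, 1.35, -0.088], TCP at [0.213, 0.588, 0.231] pointing down, gripper open.
Joint ranges: [-2.6, 2.6], [-0.5, 2.12], [-1.47, 1.34], [0.16, 2.42], [-1.27, 4.41], [0.06, 2.06], [-2.6, 2.6]. Speed limits (rad/s): [2.22, 2.22, 2.79, 2.79, 3.14, 3.14, 3.14].

## Interface

Orientations are given as a unit quaternion [x, y, z, w].
In Python, from workcell import manip gives the robot as it stands.
- The arm moves only by the shell command python3 jog.py [FORCE], which reads ROWS from standard input. ROWS is a JSON list that holds a single list of rows (three levels of brackets), with 1 to 20 rows, each of 7 numbers: a rotation vector rx, ry, rz in parts of the range, where 1.0 means pi/2 rad, then dx, dy, dz in fractions of the full range, 1 being 0.75 m, then the opening from 0.0 (shut) to 1.0 (fully open); each row is the pose to reach, as a shift and turn from the pose commanded when the command began, along the tool's axes at that moment; what a row does not reach only later rows make up. A row lasts 1/8 s, in which the tool goes at most 0.0625 m and 0.188 rad, less where a joint would pass 70% of its speed; a pose out of reach is approached as far as the arm can. The fingers move at their own pace and stop on an object; FORCE is the grip in N (left out, the last holds). Time passes only in rows, so rows that do not move let the fingers close. It prints the time, the measured TCP pose, the force, the opening and the grip force at its end. Shift and turn numbers lie between -1 and 1, and a call with a number outside is refused. Input that does not fit is refused with a message, and nothing moves.
- manip.get_obs(): the state, without advancing time (a new reading comes with each control period).
- manip.camera(name): name is "scene" or "top"; returns the picture (384x512x3 uint8, blue, green, red); there is no depth.
- manip.calibration(name): a dict with "fx", "fy", "cx", "cy" (pixels), "k1" (the pictures are not rectified: a ray, as slopes to the right and down, at radius r is drawn at 1 + k1 r^2 times it, then the intrinsics apply), "world_from_camera" (4x4, takes a point from camera to world coordinates). Camera axes: x right, y up, looking along -z (the intrinsics and any distortion apply to the point x, -y, -z); pixel columns grow to the right and rows downward; lengths in m; the calibration is good to about 2 mm. A picture is of the moment at which its call begins. calibration takes no time and is no camera call.
- manip.hand_in(): hands the job in; it is judged then, once.
The state is a dict: "clock": time; "joint_pos": joint angles; "joint_velocities": joint speeds; "tau": joint torques, N m; "position": TCP position; "ee_rot": TCP orientation; "ft_force": force on the tool from outside, world axes, zero at the start; "torque": the same for the moment, N m; "grip_width": opening from 0.0 (shut) to 1.0 (fully open); "grasp_force": force on a finger pad.
Only numpy, scipy, OpenCV 4.12 (cv2) and the standard library are available. Lean on these libraries where they do the work, as an engineer would, in place of code of your own. Each camera call takes 0.05 s, during which the arm holds its last target. There are 200 camera calls.

## Working session

There is one attempt and no reset: what is moved stays moved. The work goes in short steps, Python scripts to look and compute and a shell command to move; the robot and the scene stay as the last step left them, time stands still between calls to the robot, and variables do not carry over. Pictures are saved under pics/ and viewed, at most 10 in all, crops included, and the job is handed in when it is done.

```bash
ls; mkdir -p pics
python3 - <<'E'
from workcell import manip
import cv2
for n in ("scene","top"):
    im=manip.camera(n); cv2.imwrite(f"pics/{n}0.png",im)
    c=manip.calibration(n); print({k:(v if not hasattr(v,'round') else v) for k,v in c.items()})
o=manip.get_obs(); print(o['clock'],o['position'],o['ee_rot'],o['grip_width'],o['ft_force'])
E
```

```text
jog.py
pics
workcell.py
{'fx': 464.7851031334657, 'fy': 464.7851031334657, 'cx': 251.9934504859319, 'cy': 188.73699566006272, 'k1': -0.07850754618830391, 'world_from_camera': array([[ 0.53101539, -0.63721342,  0.55855322,  1.25361656],
       [ 0.84726444,  0.40928675, -0.33856657, -0.3145864 ],
       [-0.01286927,  0.65302634,  0.75722584,  0.87524378],
       [ 0.        ,  0.        ,  0.        ,  1.        ]])}
{'fx': 418.587479236904, 'fy': 418.587479236904, 'cx': 249.14170732589756, 'cy': 188.92326420542344, 'k1': -0.08290933093583808, 'world_from_camera': array([[ 0.02417667,  0.98696056, -0.15913625,  0.48157164],
       [-0.99955274,  0.02666738,  0.01353431,  0.04381357],
       [ 0.01760158,  0.15873786,  0.98716386,  1.11308103],
       [ 0.        ,  0.        ,  0.        ,  1.        ]])}
0.1 [0.21290466 0.58728655 0.23061752] [ 1.73004878e-01  9.84920784e-01 -5.97318182e-04 -6.90633592e-05] 1.0009510219120112 [-0.05605179  0.95621125 -0.55320253]
```

View pics/top0.png

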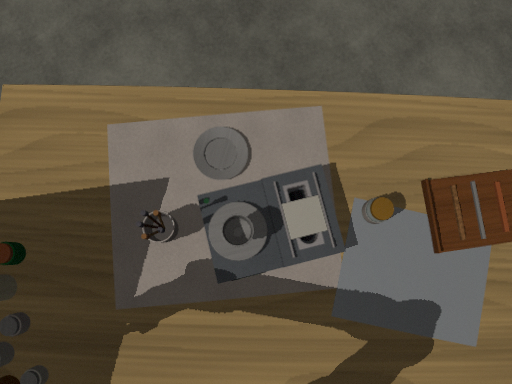

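View pics/scene0.png

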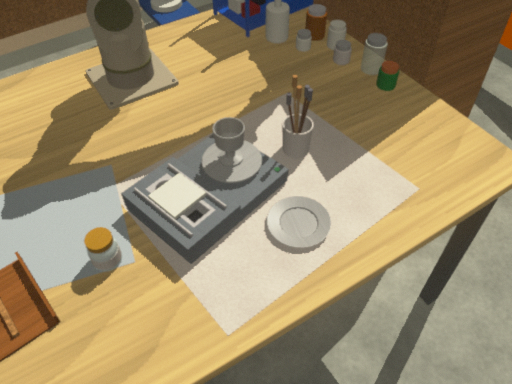

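Run:
```python
import cv2,numpy as np
a=cv2.imread("pics/top0.png")[155:285,190:350]; b=cv2.imread("pics/scene0.png")[140:260,115:245]
a=cv2.resize(a,(640,520),interpolation=cv2.INTER_CUBIC); cv2.imwrite("pics/topc.png",cv2.convertScaleAbs(a,alpha=1.6))
b=cv2.resize(b,(650,600),interpolation=cv2.INTER_CUBIC); cv2.imwrite("pics/scenec.png",cv2.convertScaleAbs(b,alpha=1.3))
```

```text
(no output)
```

View pics/topc.png

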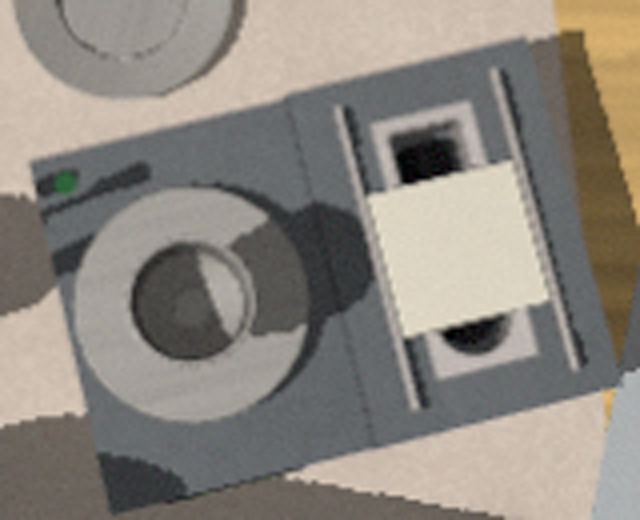

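View pics/scenec.png

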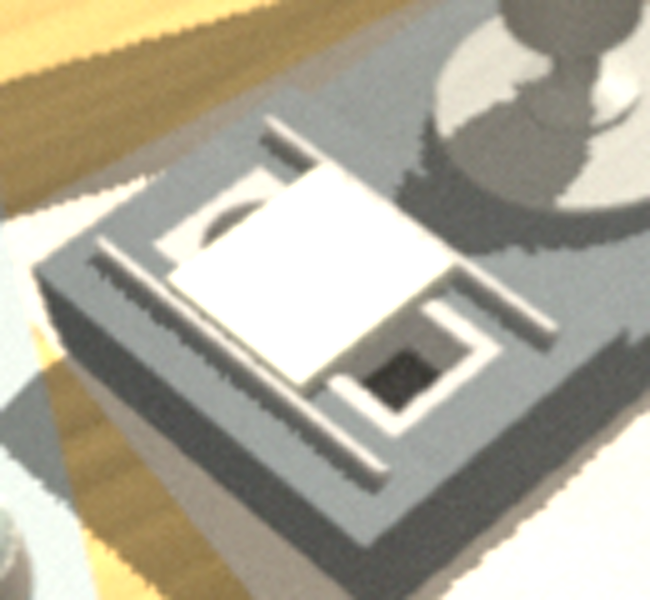

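Crop shows: the round well is at the near (robot-side, -x) end at about px (309,237); the square well is far at about (297,193); the cover (white) is centred at about (305,217). So the cover is to be pushed in scale +x. Next, measure.

```bash
cat > h.py <<'E'
import numpy as np,cv2
from workcell import manip
def ray(n,px):
    c=manip.calibration(n);K=np.array([[c['fx'],0,c['cx']],[0,c['fy'],c['cy']],[0,0,1]])
    u=cv2.undistortPoints(np.array(px,float).reshape(-1,1,2),K,np.array([c['k1'],0,0,0]))[:,0]
    T=c['world_from_camera'];d=np.c_[u[:,0],-u[:,1],-np.ones(len(u))]@T[:3,:3].T
    return T[:3,3],d
def plane(n,px,z):
    o,d=ray(n,px);return o+d*((z-o[2])/d[:,2])[:,None]
def cover(n,im):
    m=cv2.inRange(im,(125,140,140),(255,255,255)) if n=="top" else cv2.inRange(im,(200,215,220),(255,255,255))
    k,l,s,ce=cv2.connectedComponentsWithStats(m)
    return m,l,s,ce
E
python3 - <<'E'
from h import *
im=cv2.imread("pics/top0.png"); print(im[217,305],im[190,286],im[240,320],im[225,285])
crop=lambda p:np.array(p)/4.+[190,155]-.375
S=plane("top",crop([(30,160),(527,38),(618,385),(112,512)]),.065)
print("scale corners",S.round(4)); print([np.linalg.norm(S[i]-S[i-1]).round(4) for i in range(4)],S.mean(0))
C=plane("top",crop([(370,195),(513,160),(550,300),(403,337)]),.078)
print("cover",C.round(4),[np.linalg.norm(C[i]-C[i-1]).round(4) for i in range(4)],C.mean(0))
R=plane("top",crop([(340,106),(497,69),(577,368),(417,408)]),.074)
print("rails",R.round(4),[np.linalg.norm(R[i]-R[i-1]).round(4) for i in range(4)],R.mean(0))
I=plane("top",crop([(370,125),(470,100),(537,355),(437,380)]),.065)
print("ins",I.round(4),I.mean(0))
for n,P in (("S",S),("C",C),("R",R),("I",I)):
    v=(P[0]+P[1]-P[2]-P[3]); print(n,np.degrees(np.arctan2(v[1],v[0])), np.degrees(np.arctan2(*( (P[1]+P[2]-P[0]-P[3])[[0,1]]*[1,-1]))))
cs=lambda p:np.array(p)/5.+[115,140]-.4
Cs=plane("scene",cs([(168,275),(330,162),(462,262),(303,388)]),.078); print("cover scene",Cs.round(4),Cs.mean(0))
Rs=plane("scene",cs([(268,120),(552,328),(380,472),(100,242)]),.074); print("rails scene",Rs.round(4),Rs.mean(0))
E
```

```text
[122 133 138] [ 96  98 103] [109 112 117] [101 104 108]
scale corners [[ 0.6324  0.1606  0.065 ]
 [ 0.7202 -0.155   0.065 ]
 [ 0.5    -0.212   0.065 ]
 [ 0.4154  0.1012  0.065 ]]
[np.float64(0.225), np.float64(0.3276), np.float64(0.2275), np.float64(0.3244)] [ 0.56699784 -0.02630619  0.065     ]
cover [[ 0.6141 -0.0536  0.078 ]
 [ 0.6386 -0.1434  0.078 ]
 [ 0.5513 -0.1665  0.078 ]
 [ 0.5264 -0.0751  0.078 ]] [np.float64(0.0903), np.float64(0.0931), np.float64(0.0903), np.float64(0.0947)] [ 0.58261102 -0.10963442  0.078     ]
rails [[ 0.6708 -0.0343  0.074 ]
 [ 0.6974 -0.134   0.074 ]
 [ 0.5098 -0.1841  0.074 ]
 [ 0.4832 -0.0847  0.074 ]] [np.float64(0.1942), np.float64(0.1032), np.float64(0.1942), np.float64(0.1029)] [ 0.59030167 -0.1092741   0.074     ]
ins [[ 0.6606 -0.0543  0.065 ]
 [ 0.6786 -0.1182  0.065 ]
 [ 0.5176 -0.1609  0.065 ]
 [ 0.5008 -0.0981  0.065 ]] [ 0.58940954 -0.10784694  0.065     ]
S 14.901345370693774 15.334874286534484
C 14.303801768476625 15.238763055456149
R 14.994548890046472 14.973210350599771
I 15.096424512752328 15.363914717303498
cover scene [[ 0.5537 -0.1646  0.078 ]
 [ 0.5309 -0.0717  0.078 ]
 [ 0.6189 -0.0487  0.078 ]
 [ 0.6447 -0.141   0.078 ]] [ 0.58703495 -0.10652509  0.078     ]
rails scene [[ 0.4862 -0.0834  0.074 ]
 [ 0.6711 -0.0321  0.074 ]
 [ 0.6994 -0.1322  0.074 ]
 [ 0.5147 -0.1825  0.074 ]] [ 0.59283762 -0.10755856  0.074     ]
```

The rows are not in the units I measure in: shifts go in shares of 0.75 m and turns go in shares of pi/2 rad. I convert before sending: -0.575 m / 0.75 = -0.7667, -0.05 m / 0.75 = -0.0667, 0.961 rad / 1.5708 = 0.6118.

```bash
echo '[[[0, 0, 0, 0, 0, -0.0667, 0], [0, 0, 0.0382, -0.0467, -0.0507, -0.0667, 0], [0, 0, 0.0764, -0.0933, -0.1027, -0.0667, 0], [0, 0, 0.1146, -0.14, -0.1533, -0.0667, 0], [0, 0, 0.1528, -0.1867, -0.2053, -0.0667, 0], [0, 0, 0.191, -0.2333, -0.256, -0.0667, 0], [0, 0, 0.2292, -0.28, -0.308, -0.0667, 0], [0, 0, 0.2674, -0.3267, -0.36, -0.0667, 0], [0, 0, 0.3183, -0.3733, -0.4107, -0.0667, 0], [0, 0, 0.3692, -0.42, -0.4627, -0.0667, 0], [0, 0, 0.4202, -0.4667, -0.5147, -0.0667, 0], [0, 0, 0.4711, -0.5133, -0.5653, -0.0667, 0], [0, 0, 0.522, -0.56, -0.6173, -0.0667, 0], [0, 0, 0.573, -0.6067, -0.6693, -0.0667, 0], [0, 0, 0.6118, -0.6533, -0.72, -0.0667, 0], [0, 0, 0.6118, -0.6947, -0.7667, -0.0667, 0], [0, 0, 0.6118, -0.6947, -0.7667, -0.0667, 0], [0, 0, 0.6118, -0.6947, -0.7667, -0.0667, 0]]]' | python3 jog.py 40; python3 -c "
from workcell import manip
o=manip.get_obs();print(o['joint_pos'],o['ee_rot'],o['ft_force'])"
```

```text
clock: 2.35
position: [0.5066, -0.1299, 0.2809]
ee_rot: [0.609, 0.794, -0.0, -0.0]
ft_force: [0.6, 0.0, 0.8]
grip_width: -0.004
grasp_force: 0.0
[-0.51363572  0.07586321  0.72432949  1.68370091 -0.05107089  1.40223039
  0.48018358] [ 6.08565129e-01  7.93503773e-01 -1.65407065e-04 -4.67665159e-04] [0.62524066 0.01523704 0.75288138]
```

Converted, 0.21 m / 0.75 = 0.28, 0.18 m / 0.75 = 0.24.

```bash
echo '[[[0, 0, 0, 0, 0, 0.08, 0], [0, 0, 0, 0, 0, 0.16, 0], [0, 0, 0, 0, 0, 0.2267, 0], [0, 0, 0, 0, 0, 0.24, 0], [0, 0, 0, 0, 0, 0.26, 0], [0, 0, 0, 0, 0, 0.28, 0], [0, 0, 0, 0, 0, 0.28, 0]]]' | python3 jog.py
python3 - <<'E'
from h import *
a=manip.camera("top")[155:285,210:360];b=manip.camera("scene")[120:270,115:265]
cv2.imwrite("pics/v1.png",np.hstack([cv2.resize(a,(400,347),interpolation=2),cv2.resize(b,(347,347),interpolation=2)]))
E
```

```text
clock: 3.22
position: [0.5067, -0.1304, 0.071]
ee_rot: [0.609, 0.793, -0.0, -0.0]
ft_force: [0.2, 0.1, 0.2]
grip_width: -0.002
grasp_force: 0.0
```

View pics/v1.png

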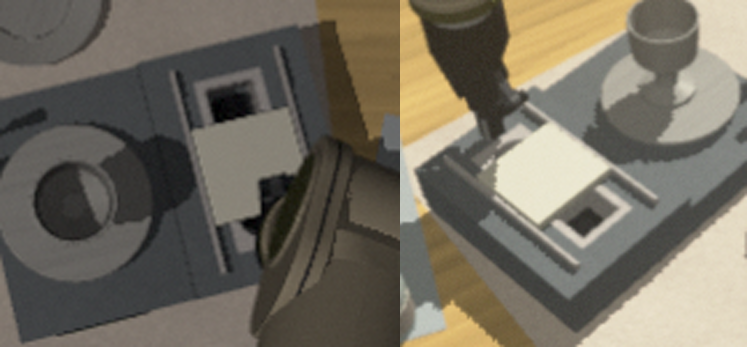

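The fingertip stands behind the cover's near end face, midway between the rails (view left ≈ (265,200)), clear of everything. Push.

Converted, 0.07 m / 0.75 = 0.0933, 0.065 m / 0.75 = 0.0867.

```bash
echo '[[[0, 0, 0, 0, 0.0133, 0, 0], [0, 0, 0, 0, 0.024, 0, 0], [0, 0, 0, 0, 0.032, 0, 0], [0, 0, 0, 0, 0.04, 0, 0], [0, 0, 0, 0, 0.048, 0, 0], [0, 0, 0, 0, 0.056, 0, 0], [0, 0, 0, 0, 0.064, 0, 0], [0, 0, 0, 0, 0.072, 0, 0], [0, 0, 0, 0, 0.08, 0, 0], [0, 0, 0, 0, 0.0867, 0, 0], [0, 0, 0, 0, 0.0933, 0, 0], [0, 0, 0, 0, 0.0933, 0, 0]]]' | python3 jog.py; echo '[[[0, 0, 0, 0, 0.0027, 0, 0], [0, 0, 0, 0, 0.0053, 0, 0], [0, 0, 0, 0, 0.0053, 0, 0]]]' | python3 jog.py
```

```text
clock: 4.82
position: [0.5753, -0.1118, 0.0715]
ee_rot: [0.608, 0.794, 0.0, 0.0]
ft_force: [0.7, 3.1, 4.6]
grip_width: 0.0
grasp_force: 1.9
clock: 5.2
position: [0.5786, -0.111, 0.0715]
ee_rot: [0.609, 0.794, 0.0, -0.0]
ft_force: [-0.5, 2.4, 5.2]
grip_width: -0.001
grasp_force: 2.7
```

Converted, 0.003 m / 0.75 = 0.004, 0.0015 m / 0.75 = 0.002.

```bash
echo '[[[0, 0, 0, 0, 0.002, 0, 0], [0, 0, 0, 0, 0.004, 0, 0], [0, 0, 0, 0, 0.004, 0, 0]]]' | python3 jog.py
python3 - <<'E'
from h import *
a=manip.camera("top")[155:285,210:360];b=manip.camera("scene");cv2.imwrite("pics/s2.png",b);b=b[120:270,115:265]
cv2.imwrite("pics/v2.png",np.hstack([cv2.resize(a,(400,347),interpolation=2),cv2.resize(b,(347,347),interpolation=2)]))
E
```

```text
clock: 5.58
position: [0.5814, -0.1102, 0.0715]
ee_rot: [0.609, 0.793, 0.0, -0.0]
ft_force: [-1.0, 1.9, 6.1]
grip_width: -0.001
grasp_force: 2.8
```

View pics/v2.png

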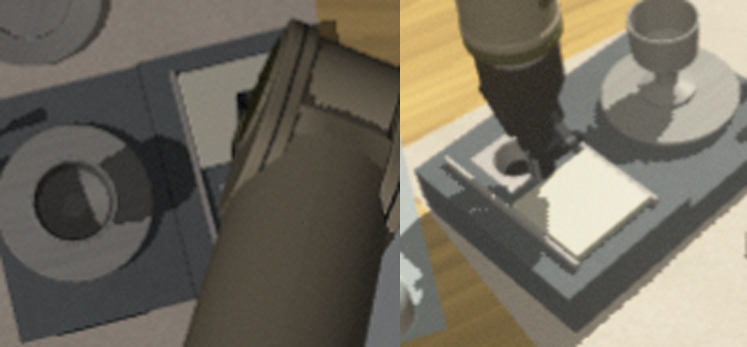

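The cover has moved far, its far edge almost at the rail ends and the round well open; no stop force yet, so creep on.

Converted, 0.002 m / 0.75 = 0.0027, 0.001 m / 0.75 = 0.0013.

```bash
for i in 1; do echo '[[[0, 0, 0, 0, 0.0013, 0, 0], [0, 0, 0, 0, 0.0027, 0, 0], [0, 0, 0, 0, 0.0027, 0, 0]]]' | python3 jog.py; echo '[[[0, 0, 0, 0, 0.0013, 0, 0], [0, 0, 0, 0, 0.0027, 0, 0], [0, 0, 0, 0, 0.0027, 0, 0]]]' | python3 jog.py; done
```

```text
clock: 6.05
position: [0.5833, -0.1097, 0.0714]
ee_rot: [0.609, 0.793, 0.0, -0.0]
ft_force: [-2.4, 2.1, 5.9]
grip_width: -0.0
grasp_force: 2.9
clock: 6.42
position: [0.5844, -0.1094, 0.0714]
ee_rot: [0.609, 0.793, -0.0, -0.001]
ft_force: [-5.5, 2.4, 8.5]
grip_width: -0.004
grasp_force: 4.2
```

```bash
echo '[[[0, 0, 0, 0, 0.0013, 0, 0], [0, 0, 0, 0, 0.0027, 0, 0], [0, 0, 0, 0, 0.0027, 0, 0], [0, 0, 0, 0, 0.0027, 0, 0]]]' | python3 jog.py
```

```text
clock: 6.92
position: [0.5862, -0.1096, 0.0714]
ee_rot: [0.609, 0.793, -0.0, -0.001]
ft_force: [-6.3, 0.9, 9.2]
grip_width: -0.002
grasp_force: 4.6
```

Converted, 0.003 m / 0.75 = 0.004, 0.0015 m / 0.75 = 0.002.

```bash
echo '[[[0, 0, 0, 0, 0.002, 0, 0], [0, 0, 0, 0, 0.004, 0, 0], [0, 0, 0, 0, 0.004, 0, 0], [0, 0, 0, 0, 0.004, 0, 0]]]' | python3 jog.py
python3 - <<'E'
from h import *
b=manip.camera("scene");cv2.imwrite("pics/s3.png",b)
a=cv2.imread("pics/s2.png"); r=lambda i:cv2.resize(i[150:250,130:245],(399,347),interpolation=2)
cv2.imwrite("pics/v3.png",np.hstack([r(a),r(b)]))
E
```

```text
clock: 7.42
position: [0.5881, -0.1095, 0.0714]
ee_rot: [0.609, 0.793, -0.001, -0.001]
ft_force: [-10.7, -0.3, 13.5]
grip_width: 0.001
grasp_force: 8.0
```

View pics/v3.png

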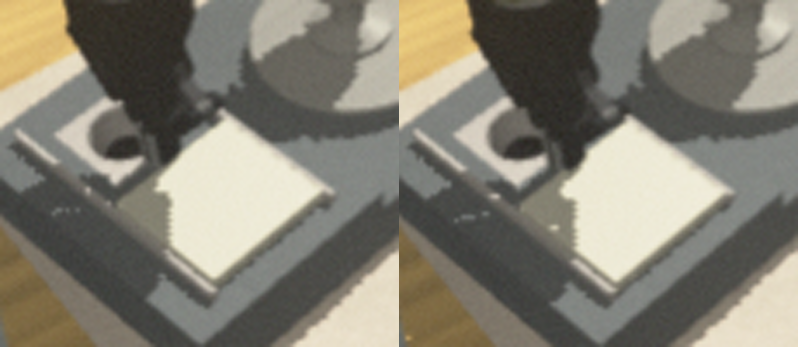

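At the right the cover lies against its stop (force has climbed to 11 N, cover barely moving). Back off and lift, then measure well and cover.

Converted, -0.15 m / 0.75 = -0.2, -0.13 m / 0.75 = -0.1733.

```bash
echo '[[[0, 0, 0, 0, -0.0133, 0, 0], [0, 0, 0, 0, -0.04, 0, 0], [0, 0, 0, 0, -0.0667, -0.0267, 0], [0, 0, 0, 0, -0.0667, -0.1067, 0], [0, 0, 0, 0, -0.12, -0.1733, 0], [0, 0, 0, 0, -0.2, -0.1733, 0], [0, 0, 0, 0, -0.2, -0.1733, 0], [0, 0, 0, 0, -0.2, -0.1733, 0]]]' | python3 jog.py
python3 - <<'E'
from h import *
b=manip.camera("scene");cv2.imwrite("pics/s4.png",b)
a=manip.camera("top");cv2.imwrite("pics/t4.png",a)
r=lambda i:cv2.resize(i,(400,400),interpolation=2)
cv2.imwrite("pics/v4.png",np.hstack([r(a[160:260,260:360]),r(b[150:250,130:230])]))
E
```

```text
clock: 8.48
position: [0.4452, -0.1467, 0.2013]
ee_rot: [0.609, 0.794, 0.001, 0.0]
ft_force: [-0.2, -0.4, -0.7]
grip_width: -0.001
grasp_force: 0.0
```

View pics/v4.png

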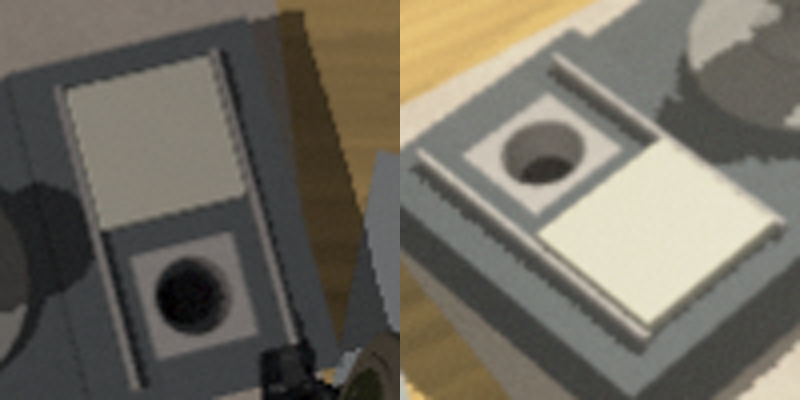

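Run:
```python
from h import *
t=lambda p:np.array(p)/4.+[260,160]-.375
s=lambda p:(np.array(p)-[400,0])/4.+[130,150]-.375
ex=np.array([.9659,.2588]);ey=np.array([-.2588,.9659])
def rep(n,P):
    m=P.mean(0)[:2];print(n,m.round(4),"sides",[np.linalg.norm(P[i]-P[i-1]).round(4) for i in range(4)]);return m
ct=rep("cover top",plane("top",t([(63,93),(210,57),(247,192),(103,230)]),.078))
it=rep("ins top",plane("top",t([(131,257),(235,234),(259,337),(157,361)]),.065))
cs=rep("cover sc",plane("scene",s([(538,233),(660,138),(783,225),(650,332)]),.078))
i_s=rep("ins sc",plane("scene",s([(462,155),(550,92),(625,150),(538,216)]),.065))
w=rep("rim sc",plane("scene",s([(501,152),(543,120),(585,150),(543,185)]),.065))
for c,i in((ct,it),(cs,i_s)): print("cover-ins in scale",(c-i)@ex,(c-i)@ey)
```

```text
cover top [ 0.6357 -0.0948] sides [np.float64(0.0896), np.float64(0.0964), np.float64(0.0885), np.float64(0.0938)]
ins top [ 0.5405 -0.1221] sides [np.float64(0.0666), np.float64(0.0676), np.float64(0.066), np.float64(0.066)]
cover sc [ 0.6419 -0.0936] sides [np.float64(0.0951), np.float64(0.0926), np.float64(0.0974), np.float64(0.0982)]
ins sc [ 0.5449 -0.1194] sides [np.float64(0.0681), np.float64(0.0671), np.float64(0.0677), np.float64(0.0662)]
rim sc [ 0.5441 -0.1195] sides [np.float64(0.0375), np.float64(0.0328), np.float64(0.0363), np.float64(0.0338)]
cover-ins in scale 0.09907288222970187 0.0017614836250979518
cover-ins in scale 0.10036897762771098 -0.00016381454274283372
```

Cover-to-well distance is 100 mm, so the cover is at its stop; the well centre is about (0.543, -0.1205), agreeing across views within about 3 mm. Move over it and descend.

Converted, 0.125 m / 0.75 = 0.1667, 0.101 m / 0.75 = 0.1347.

```bash
echo '[[[0, 0, 0, 0, 0.0667, 0, 0], [0, 0, 0, 0, 0.1347, 0.0267, 0], [0, 0, 0, 0, 0.1347, 0.0933, 0], [0, 0, 0, 0, 0.1347, 0.1467, 0], [0, 0, 0, 0, 0.1347, 0.1667, 0], [0, 0, 0, 0, 0.1347, 0.1667, 0]]]' | python3 jog.py 40
python3 - <<'E'
from h import *
cv2.imwrite("pics/v5.png",cv2.resize(manip.camera("scene")[150:250,130:250],(720,600),interpolation=2))
E
```

```text
clock: 9.32
position: [0.5425, -0.121, 0.0757]
ee_rot: [0.609, 0.793, -0.001, -0.0]
ft_force: [0.3, -0.0, 0.0]
grip_width: -0.003
grasp_force: 0.0
```

View pics/v5.png

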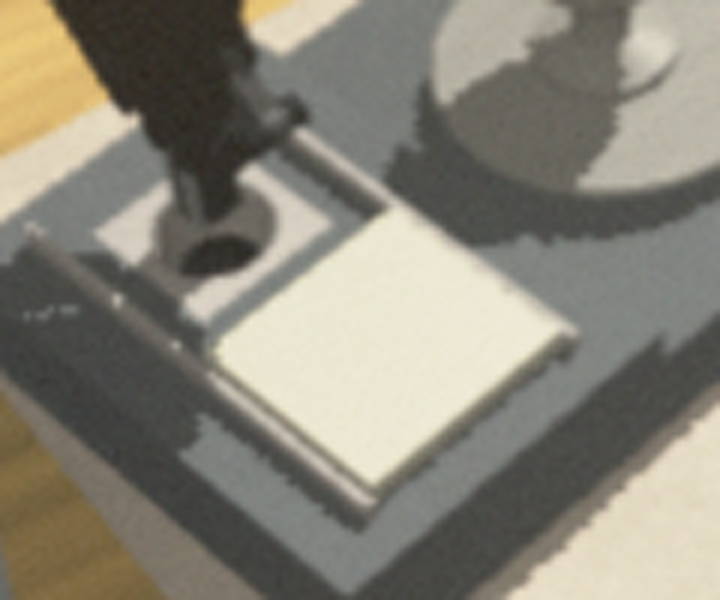

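The fingertips (about (205,215)) stand 10 mm above the well mouth, centred at about (217,235). Descend.

Converted, 0.028 m / 0.75 = 0.0373, 0.022 m / 0.75 = 0.0293.

```bash
echo '[[[0, 0, 0, 0, 0, 0.0133, 0], [0, 0, 0, 0, 0, 0.0213, 0], [0, 0, 0, 0, 0, 0.0293, 0], [0, 0, 0, 0, 0, 0.0373, 0], [0, 0, 0, 0, 0, 0.0373, 0]]]' | python3 jog.py; echo '[[[0, 0, 0, 0, 0, 0.004, 0], [0, 0, 0, 0, 0, 0.0067, 0], [0, 0, 0, 0, 0, 0.0093, 0], [0, 0, 0, 0, 0, 0.0093, 0]]]' | python3 jog.py
```

```text
clock: 10.0
position: [0.5423, -0.1209, 0.0478]
ee_rot: [0.609, 0.793, -0.0, -0.0]
ft_force: [-0.2, 0.1, -0.6]
grip_width: -0.001
grasp_force: 0.0
clock: 10.5
position: [0.5426, -0.1209, 0.0413]
ee_rot: [0.609, 0.793, 0.0, -0.0]
ft_force: [-0.6, 0.5, 2.4]
grip_width: 0.003
grasp_force: 1.2
```

Converted, 0.004 m / 0.75 = 0.0053, 0.003 m / 0.75 = 0.004.

```bash
echo '[[[0, 0, 0, 0, 0, 0.002, 0], [0, 0, 0, 0, 0, 0.004, 0], [0, 0, 0, 0, 0, 0.0053, 0], [0, 0, 0, 0, 0, 0.0053, 0]]]' | python3 jog.py; echo '[[[0, 0, 0, 0, 0, 0.0013, 0], [0, 0, 0, 0, 0, 0.0027, 0], [0, 0, 0, 0, 0, 0.0027, 0]]]' | python3 jog.py
```

```text
clock: 11.0
position: [0.5427, -0.121, 0.0374]
ee_rot: [0.609, 0.793, 0.0, 0.0]
ft_force: [-0.6, -0.4, 5.6]
grip_width: 0.003
grasp_force: 2.3
clock: 11.38
position: [0.5429, -0.121, 0.0368]
ee_rot: [0.609, 0.793, 0.001, -0.0]
ft_force: [-9.3, 2.6, 24.2]
grip_width: -0.0
grasp_force: 12.2
```

Bottomed (force jumped to 24 N with the TCP stopped at 0.037). Hold for about a second, then withdraw.

Converted, -0.15 m / 0.75 = -0.2, -0.12 m / 0.75 = -0.16.

```bash
echo '[[[0, 0, 0, 0, 0, 0, 0], [0, 0, 0, 0, 0, 0, 0], [0, 0, 0, 0, 0, 0, 0], [0, 0, 0, 0, 0, 0, 0], [0, 0, 0, 0, 0, 0, 0], [0, 0, 0, 0, 0, 0, 0], [0, 0, 0, 0, 0, 0, 0]]]' | python3 jog.py; echo '[[[0, 0, 0, 0, 0, -0.0067, 0], [0, 0, 0, 0, 0, -0.02, 0], [0, 0, 0, 0, 0, -0.04, 0], [0, 0, 0, 0, 0, -0.08, 0], [0, 0, 0, 0, 0, -0.16, 0], [0, 0, 0, 0, -0.0667, -0.2, 0], [0, 0, 0, 0, -0.1333, -0.2, 0], [0, 0, 0, 0, -0.1333, -0.2, 0], [0, 0, 0, 0, -0.1333, -0.2, 0]]]' | python3 jog.py
python3 - <<'E'
from h import *
a=manip.camera("top");b=manip.camera("scene")
cv2.imwrite("pics/v6.png",np.hstack([cv2.resize(a[130:290,140:400],(400,246)),cv2.resize(b[70:270,80:340],(320,246))]))
E
```

```text
clock: 12.25
position: [0.5428, -0.121, 0.0368]
ee_rot: [0.609, 0.793, 0.001, -0.0]
ft_force: [-8.6, 3.5, 24.3]
grip_width: 0.002
grasp_force: 12.2
clock: 13.38
position: [0.4465, -0.1465, 0.1859]
ee_rot: [0.609, 0.794, 0.001, 0.0]
ft_force: [0.4, 0.2, -0.4]
grip_width: 0.002
grasp_force: 0.0
```

View pics/v6.png

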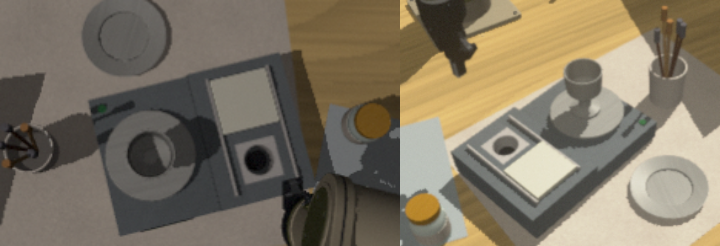

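The cover lies at the far stop, the round well is open at about (258,160), and the goblet, jar, pot and plate stand where they were. The gripper is clear, so hand in.

```bash
python3 -c "
from workcell import manip
print(manip.hand_in())"
```

```text
the job is handed in; nothing more can be done
None
```

I pushed the cover to its stop over the square well, held the tare key fully down for about a second, then drew the fingers out and handed the job in at about 13.5 s; the goblet and the things round the scale look unmoved in the last pictures, though I could not see directly that the key had sprung back.

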